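# Shut and bolt the knife well of a ham-carving station

## Robot

A 6-joint arm with a two-finger parallel gripper is mounted at the origin on the work surface. World frame = base frame: x ahead of the robot, y to its left, z up, the work surface at z = 0. Lengths are in m, angles in degrees, forces in N, time in s.
With the tool pointing down it reaches from about 0.25 to 0.725 m from the base axis. Payload 9.7 kg.
Tool frame: the origin (TCP) lies at the very end of the fingers, on their centre line; the grasp point (between the pads) lies 19 mm behind it (bot.pinch_z is the distance from the TCP to the grasp point, in m); x points along the fingers, z is the direction in which the jaws open and shut, and the axes are right-handed (so a half turn about x gives the same grasp; the last joint's range is limited). The gripper opens to 85 mm and grips with 20 to 120 N. Pads are 22 mm wide; open, the fingers measure 114 mm over their backs; the gripper's body (76 mm by 85 mm) begins 54 mm behind the grasp point. The pads swing forward as they close: fully open they stand 13 mm farther back than shut.
Start: joints at [69.672, 4.979, 10.078, 95.1, 0, 90], TCP at [0.191, 0.516, 0.231] pointing down, gripper open.
Joint ranges: [-179.16, 179.16], [-48.56, 103.87], [-65.8, 70.77], [-126.05, 130.52], [-82.76, 87.17], [-180, 180]. Speed limits (degrees/s): [127.2, 127.2, 147.25, 180, 180, 180].

## Interface

Orientations are given as [roll, pitch, yaw] about the fixed x, y, z axes, in that order (R = Rz(yaw) Ry(pitch) Rx(roll)).
In Python, from workcell import bot gives the robot as it stands.
- The arm moves only by the tool play_rows, never from a script. Its argument "rows" is a list of rows, each a list of 3 entries, a list of its own where there are three numbers: the shift along the tool's x, y, z in cm, then the turn about the tool's x in degrees, then the finger opening in cm, from 0 to 8.54. A call has 1 to 12 rows; each row is the pose to reach, as a shift and turn from the pose commanded when the call began, along the tool's axes at that moment; what a row does not reach only later rows make up. A row lasts 1/12 s, in which the tool goes at most 41.7 mm and 7.16 degrees, less where a joint would pass 70% of its speed; a pose out of reach is approached as far as the arm can. A call with a gripper value outside its range is refused whole. The fingers move at their own pace and stop on an object; "squeeze" is the grip in N (left out, the last holds). Time passes only in rows, so rows that repeat a pose let the fingers close. It gives the time, the measured TCP pose, the force and the opening at its end, in the units of the state.
- bot.get_obs(): the state, without advancing time (a new reading comes with each control period).
- bot.camera(name): name is "side" or "top"; returns (picture, depth): 400x640x3 uint8, blue, green, red; 400x640 float32, m along the optical axis (not along the pixel's ray), 0 where there is no reading.
- bot.camera_model(name): a dict with "fx", "fy", "cx", "cy" (pixels), "origin" and "attitude" of the camera in the world. Camera axes: x right, y down, z forward; pixel columns grow to the right and rows downward; lengths in m; the calibration is good to about 2 mm. A picture is of the moment at which its call begins. camera_model takes no time and is no camera call.
- bot.job_done(): hands the job in, once; it reports no verdict.
The state is a dict: "time": time; "q": joint angles; "qd": joint speeds; "joint_efforts": joint torques, N m; "ee_pos": TCP position; "tcp_rot": TCP orientation; "wrist_force": force on the tool from outside, world axes, zero at the start; "torque": the same for the moment, N m; "opening": finger opening in m.
Only numpy, scipy, OpenCV 4.12 (cv2) and the standard library are available. Lean on these libraries where they do the work, as an engineer would, in place of code of your own. Each camera call takes 0.05 s, during which the arm holds its last target.

## Task

Service is over: press the lid of the knife well right down, slide its barrel bolt all the way across through the keep until it meets its stop, then swing the bolt's handle fully down into the notch at the end of the slot, and let go. Work the bolt by feel with light finger force, without ramming it into its stop or forcing the handle down where there is no notch, and leave the knife, the dish and the bottle alone.

Things in the scene. Friction and masses are not known exactly. Their poses are not given: they have to be found in the camera images.
- station: Low oak box, 280 mm deep (its x), 500 mm long (its y), 85 mm high, fixed to the counter. Origin: centre of its underside; at zero yaw x points away from the robot, y to its left. The left part of its top is a fixed deck, the right part the lid of the knife well, flush with it when shut. A steel ring clamp 190 mm tall stands on the deck's far left corner (station x 85, y 195 mm).
- lid (a joint): Lid angle, rad: 0 shut (flush with the deck), positive open. It starts ajar and stays where left (stiff hinge: 2 to 8 N at the free edge moves it). Oak panel 242 x 203 mm, 18 mm thick. It hinges about the station's x direction at station y -235 mm, z 85 mm (level with its upper face); its free edge, 205 mm from the hinge, meets the deck at station y -30 mm.
- lid_press (a point): A good point to press the lid: on its upper face, 190 mm from the hinge (15 mm from the free edge) and 75 mm to the robot's side of the bolt. It moves with the lid.
- bolt (a joint): How far the barrel bolt on the lid is thrown, m: 0 drawn back; it starts at 0 to 0.012 and ends at its stop, 0.053 to 0.077. It is a round steel rod of 14 mm that slides along the station's +y, across the lid's free edge and through the keep, its axis in the middle of the lid (station x 0), 18 mm above the lid's upper face. Friction about 3.5 N.
- slot_end (a point): Middle setting of the end of the handle's travel, on the rod's axis. The barrel (24 mm tube) has a 12 mm slot along its top for the handle, ending in a notch 10 mm wide down the side facing the robot. Its long screw holes let it be set up to 12 mm either way along the rod: find the stop by feel. The 8 mm neck is clear in the notch 0 to 2 mm short of the stop.
- handle (a joint): Turn of the bolt's handle about the rod, rad: 0 upright, positive swung down towards the robot (station -x); about 0 to start with, 1.31 fully down in the notch. The slot keeps it within about 0.2 of upright everywhere except at the notch; it stays where it is left (about 1 N at the knob turns it; over 5 N where there is no notch is forcing it).
- knob: The bolt's handle: a square neck, 8 mm by 8 mm, standing out from the rod, with a round steel knob of 17 mm diameter from 26 to 48 mm from the rod's axis. Origin on the rod's axis; z along the neck to the knob, y along the rod.
- knob_center (a point): Centre of the knob, 37 mm from the rod's axis, where it is grasped or pushed. With the lid shut and the handle upright it is 55 mm above the deck's level; with the handle fully down it is 28 mm above the deck's level and 36 mm to the robot's side of the axis.
- keep_eye (a point): Centre of the keep, a steel staple on the deck 24 mm long (along y), 37 mm wide and 34 mm high, 20 mm from the lid's edge: the bolt's end passes through it when thrown. The opening is 21 mm wide.
- knife_mid (a point): Middle of a carving knife, 240 mm long, lying on the deck: not to be disturbed.
- dish: White ceramic dish, 84 mm across and 35 mm high, standing on the deck; origin at the centre of its underside: not to be disturbed.
- bottle_mid (a point): Middle of a wine bottle, 74 mm across and 260 mm high, standing on the counter beyond the right-hand end of the station: not to be disturbed.

How it is judged (in metres and radians):
On the way, in this order (a step that is already met when the one before it is completed fails the run):
1. the lid is shut while the bolt is still drawn back (value of joint lid below 0.02 rad and value of joint bolt below 0.03 m), for 0.2 s.
2. the bolt is slid across through the keep (value of joint lid below 0.02 rad and value of joint bolt above 0.048 m), for 0.1 s.
At the end, for the whole second after the job is handed in: The lid is shut (within 0.02 rad), the bolt is thrown through the keep (more than 48 mm) and its handle is turned down in the notch (more than 1.15 rad of 1.31), all at rest and released (all of step 2 and value of joint handle above 1.15 rad and velocity of joint handle below 0.05 rad/s); the robot touches nothing.
It fails at once if the handle is rammed against the slot's end or forced against the barrel's edge (more than 20 N between the handle and the barrel) (contact force between knob and station above 20 N).
It fails at once if the knife, the dish or the bottle is disturbed (moved more than 20 mm) (distance of any of knife_mid, dish, bottle_mid from where it was at the start of the episode above 0.02 m).
It also fails if it takes over 54 s, if anything falls off the work surface, if the arm or the gripper's body presses on something with over 40 N, if the wrist force passes 120 N, or if a joint passes its speed limit or range.

## Working session

There is one attempt and no reset: what is moved stays moved. The work goes in short steps, Python scripts to look and compute and a tool call to move; the robot and the scene stay as the last step left them, time stands still between calls to the robot, and variables do not carry over. Pictures are saved under pics/ and viewed, and the job is handed in when it is done.

Besides the shell and the picture viewer there is one more tool, called after ">>>" as name(argument=value, ...) on one line, values as JSON. play_rows: Moves the arm, as the interface text tells. Its arguments: {"type":"object","properties":{"rows":{"type":"array"},"squeeze":{"type":"number"}},"required":["rows"]}

```bash
ls; mkdir -p pics
python3 - <<'E'
from workcell import bot
import cv2,numpy as np
print(bot.get_obs())
for n in("side","top"):
    p,d=bot.camera(n); cv2.imwrite(f"pics/{n}0.png",p); np.savez(f"pics/{n}0.npz",p=p,d=d); print(n,bot.camera_model(n))
E
```

```text
pics
{'time': 0.0, 'q': array([6.96694877e+01, 5.00998862e+00, 1.00315941e+01, 9.50988798e+01,
       1.33913752e-04, 8.99991303e+01]), 'qd': array([ 0.05706408,  0.06535153, -0.0518985 , -0.07252286, -0.08097129,
        0.05928732]), 'joint_efforts': array([-1.56568887e-03, -5.20398688e+01,  4.64795423e+01,  1.66603649e-02,
       -2.91737126e-05,  3.07589585e-05]), 'ee_pos': array([0.19100421, 0.51550953, 0.23056812]), 'tcp_rot': array([ 179.8998388 ,   89.92272556, -110.4298039 ]), 'wrist_force': array([0.012338  , 0.2952018 , 0.01982813]), 'torque': array([ 0.01102496,  0.00770316, -0.02803085]), 'opening': 0.08541165215209552}
side {'fx': 396.07684031214865, 'fy': 396.07684031214865, 'cx': 321.9497673021437, 'cy': 202.48750054851922, 'origin': array([ 0.3753065 , -0.68598874,  0.75284357]), 'attitude': array([-135.89131911,    1.02331185,  -19.28176587])}
top {'fx': 381.5231516062854, 'fy': 381.5231516062854, 'cx': 321.7899949765927, 'cy': 197.1725261070173, 'origin': array([ 0.39513661, -0.08482957,  1.17427856]), 'attitude': array([-170.85635522,    0.98202796,  -91.35975427])}
```

View pics/side0.png

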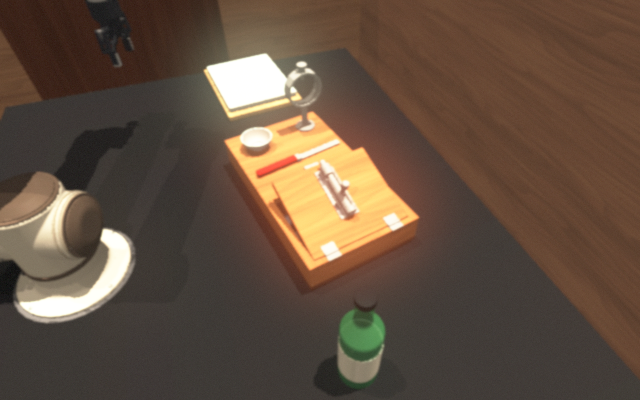

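View pics/top0.png

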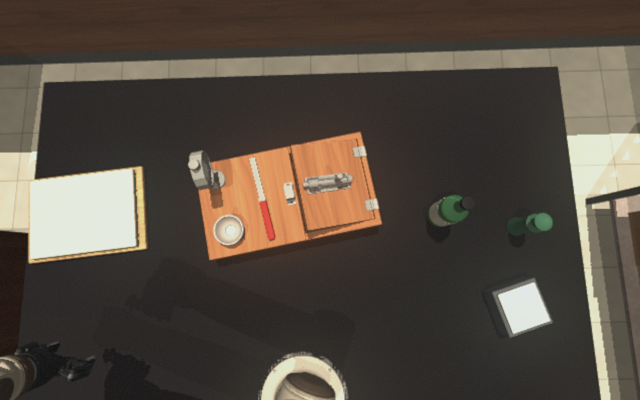

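```bash
cat > h.py <<'E'
import numpy as np,cv2
from scipy.spatial.transform import Rotation as R
from workcell import bot
def rays(n,uv):
    m=bot.camera_model(n); uv=np.atleast_2d(np.asarray(uv,float))
    d=np.c_[(uv[:,0]-m["cx"])/m["fx"],(uv[:,1]-m["cy"])/m["fy"],np.ones(len(uv))]
    return m["origin"],d@R.from_euler("xyz",m["attitude"],degrees=True).as_matrix().T
def plane(n,uv,z):
    o,d=rays(n,uv); return o+d*((z-o[2])/d[:,2])[:,None]
def cloud(n,d):
    v,u=np.mgrid[0:400,0:640]; o,r=rays(n,np.c_[u.ravel(),v.ravel()])
    return (o+r*d.ravel()[:,None]).reshape(400,640,3)
def proj(n,P):
    m=bot.camera_model(n); A=R.from_euler("xyz",m["attitude"],degrees=True).as_matrix()
    c=(np.atleast_2d(P)-m["origin"])@A
    return np.c_[c[:,0]/c[:,2]*m["fx"]+m["cx"],c[:,1]/c[:,2]*m["fy"]+m["cy"]]
def shot(tag):
    o={}
    for n in("side","top"):
        p,d=bot.camera(n); np.savez(f"pics/{n}{tag}.npz",p=p,d=d); cv2.imwrite(f"pics/{n}{tag}.png",p); o[n]=(p,d)
    return o
def load(n,tag):
    z=np.load(f"pics/{n}{tag}.npz"); return z["p"],z["d"]
E
python3 - <<'E'
from h import *
for n,b in (("top",(185,125,390,265)),("side",(215,50,425,285))):
    p,d=load(n,"0"); x0,y0,x1,y1=b; k=min(800/(x1-x0),600/(y1-y0))
    cv2.imwrite(f"pics/{n}0c.png",cv2.resize(p[y0:y1,x0:x1],None,fx=k,fy=k,interpolation=cv2.INTER_CUBIC)); print(n,k)
    C=cloud(n,d)
    hsv=cv2.cvtColor(p,cv2.COLOR_BGR2HSV)
    mk=(hsv[...,0]<22)&(hsv[...,1]>90)&(hsv[...,2]>60)&(C[...,2]>.06)&(C[...,2]<.3)&(C[...,0]>.2)&(C[...,0]<.8)
    z=C[mk]; print(n,mk.sum(),z.min(0),z.max(0), np.histogram(z[:,2],bins=np.arange(.06,.18,.01)))
    # deck
    dk=mk&(abs(C[...,2]-.085)<.005); print(cv2.minAreaRect(C[dk][:,:2].astype(np.float32)))
p,d=load("top","0");C=cloud("top",d)
for uv in [(280,150),(240,205),(300,230),(350,220),(330,215),(310,160),(355,150),(313,183),(330,183),(345,178),(291,193),(230,230),(202,165),(220,180)]: print(uv,C[uv[1],uv[0]].round(4))
E
```

```text
top 3.902439024390244
top 13415 [ 0.40169263 -0.23512508  0.06011162] [0.76353674 0.2899627  0.21120146] (array([  78,  342, 8084,  973,  722,  669,  661,  706,  855,  310,    2]), array([0.06, 0.07, 0.08, 0.09, 0.1 , 0.11, 0.12, 0.13, 0.14, 0.15, 0.16,
       0.17]))
((0.5826846361160278, 0.033382922410964966), (0.28115564584732056, 0.5009244084358215), 10.338861465454102)
side 2.5531914893617023
side 12912 [ 0.20073375 -0.44056799  0.06000172] [0.76544888 1.33680476 0.26091619] (array([ 597,  630, 5309, 1546, 1005,  874,  701,  842,  999,  325,   24]), array([0.06, 0.07, 0.08, 0.09, 0.1 , 0.11, 0.12, 0.13, 0.14, 0.15, 0.16,
       0.17]))
((0.5139997601509094, 0.5769831538200378), (0.3430648744106293, 1.601314663887024), 10.447587013244629)
(280, 150) [0.7174 0.0507 0.0783]
(240, 205) [0.5544 0.1671 0.084 ]
(300, 230) [ 0.4777 -0.0058  0.0836]
(350, 220) [ 0.5002 -0.148   0.1097]
(330, 215) [ 0.5135 -0.0923  0.1284]
(310, 160) [ 0.6691 -0.0405  0.1357]
(355, 150) [ 0.707  -0.1709  0.0921]
(313, 183) [ 0.5963 -0.0488  0.1702]
(330, 183) [ 0.5985 -0.0945  0.1529]
(345, 178) [ 0.6161 -0.137   0.1299]
(291, 193) [0.5802 0.0158 0.1155]
(230, 230) [0.4825 0.1944 0.0867]
(202, 165) [0.6529 0.2501 0.1755]
(220, 180) [0.6292 0.2258 0.087 ]
```

View pics/top0c.png

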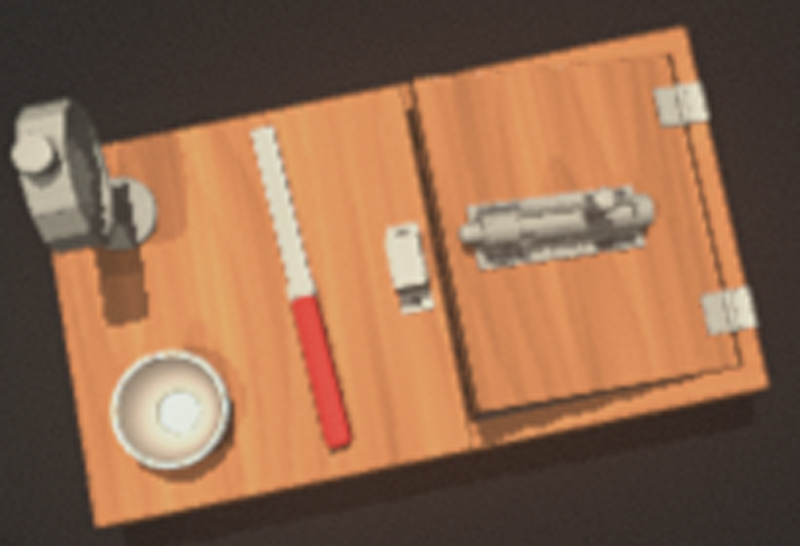

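View pics/side0c.png

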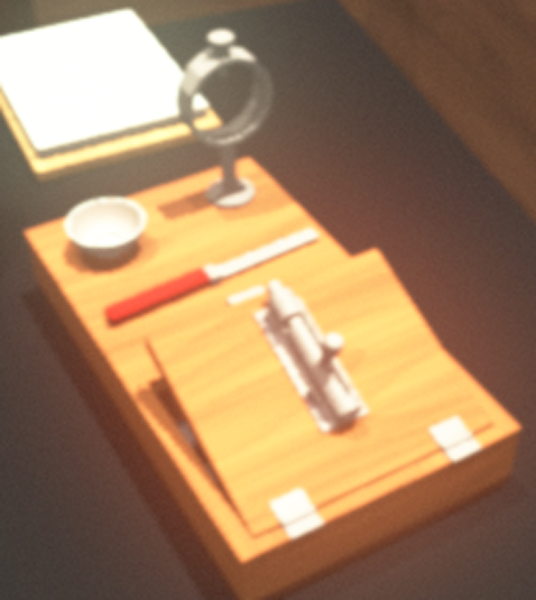

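```bash
cat >> h.py <<'E'
YAW=10.34; SC=np.array([.5827,.0334,0])
SR=R.from_euler("z",YAW,degrees=True).as_matrix()
def toS(P): return (np.asarray(P)-SC)@SR
def toW(P): return np.asarray(P)@SR.T+SC
E
python3 - <<'E'
from h import *
for n in("top","side"):
    p,d=load(n,"0");S=toS(cloud(n,d)); hsv=cv2.cvtColor(p,cv2.COLOR_BGR2HSV)
    inb=(abs(S[...,0])<.15)&(abs(S[...,1])<.26)&(S[...,2]>.06)
    # lid plane
    m=inb&(hsv[...,1]>110)&(abs(S[...,0])>.04)&(abs(S[...,0])<.115)&(S[...,1]<-.05)&(S[...,1]>-.22)&(S[...,2]>.08)
    P=S[m]; A=np.c_[P[:,0],P[:,1],np.ones(len(P))]; c,_,_,_=np.linalg.lstsq(A,P[:,2],rcond=None)
    print(n,"lid slope",c, "ang",np.arctan(c[1]), "z at hinge",c[2]-.235*c[1],"res",np.std(A@c-P[:,2]))
    g=inb&(hsv[...,1]<80)
    th=np.arctan(c[1]); e=np.array([0,np.cos(th),np.sin(th)]); nn=np.array([0,-np.sin(th),np.cos(th)])
    H=np.array([0,-.235,.085])
    Q=S[g]-H; s=Q@e; h=Q@nn; x=Q[:,0]
    b=(abs(x)<.03)&(s>.02)&(s<.23)&(h>.003)
    uv=np.argwhere(g)[b][:,::-1]
    print("bolt ext",s[b].min(),s[b].max(),x[b].min(),x[b].max(),h[b].max())
    k=b&False
    k=(abs(x)<.03)&(s>.02)&(s<.24)&(h>.037)
    print("knob pts",k.sum(),np.c_[x[k],s[k],h[k]].mean(0) if k.sum() else 0, s[k].min(),s[k].max(),h[k].max())
    kp=g&(abs(S[...,0])<.03)&(S[...,1]>-.03)&(S[...,1]<.03)
    kk=S[kp&(S[...,2]>.1)&(S[...,2]<.125)]; print("keep",kk.min(0),kk.max(0),kk.mean(0))
    kn=g|(hsv[...,1]>180); 
    dk=S[(hsv[...,1]>200)&(hsv[...,0]<6)&inb&(S[...,1]>0)]; print("knife handle",dk.min(0),dk.max(0)) if len(dk) else 0
    dd=S[g&(S[...,1]>.05)&(S[...,2]>.08)&(S[...,0]<-.03)];print("dish/knifeblade",dd.min(0),dd.max(0))
E
```

```text
top lid slope [0.00044544 0.36071497 0.16878767] ang 0.3461883744945434 z at hinge 0.08401965061343127 res 0.0018921785932829028
bolt ext 0.05663168916532132 0.19784384230260912 -0.02304700412945888 0.022299872364092727 0.06710782187980915
knob pts 46 [-5.60774047e-05  1.08629937e-01  5.98065936e-02] 0.09949675672553898 0.11458323817941084 0.06710782187980915
keep [-0.01953156 -0.02205491  0.10303969] [0.01818988 0.00074409 0.12220601] [-0.00149707 -0.01084758  0.11696902]
dish/knifeblade [-0.11222384  0.13431471  0.08094644] [-0.0311914   0.21594049  0.12278406]
side lid slope [2.37941062e-04 3.61134854e-01 1.70194187e-01] ang 0.34655986783821024 z at hinge 0.08532749658430608 res 0.0014483852372158498
bolt ext 0.05432301994618533 0.19509364244422536 -0.023268035960917824 0.02489203486971742 0.06863763287286835
knob pts 42 [0.00059531 0.10446122 0.06372074] 0.09756014320796362 0.1118881945137635 0.06863763287286835
keep [-0.0170779  -0.01006046  0.11666847] [0.01752245 0.0011984  0.12076287] [-1.42598298e-05 -4.81731340e-03  1.18953948e-01]
dish/knifeblade [-0.111872    0.12959232  0.08322217] [-0.0306299   0.24393942  0.12245762]
```

```bash
cat >> h.py <<'E'
def plan(S,turnjaw=True,frame_obs=None):
    """S: target TCP in station frame (m). prints shift in tool axes cm, turn deg so that jaw axis || station y"""
    o=frame_obs or bot.get_obs(); T=R.from_euler("xyz",o["tcp_rot"],degrees=True).as_matrix()
    d=(toW(S)-o["ee_pos"])@T*100
    z=SR.T@T[:,2]; y=SR.T@T[:,1]
    # rotate about tool x by a : z' = cos a z - sin a y
    a=np.degrees(np.arctan2(z[0],y[0])) ; a=(a+90)%180-90
    return d.round(2),round(a,2)
def st():
    o=bot.get_obs(); T=R.from_euler("xyz",o["tcp_rot"],degrees=True).as_matrix()
    print("t",o["time"].__round__(2),"S",(toS(o["ee_pos"])*1000).round(1),"F_S",(o["wrist_force"]@SR).round(1),"open",round(o["opening"]*1000,1)); print("tool axes in S\n",(SR.T@T).T.round(3))
E
python3 - <<'E'
from h import *
st()
print(plan([-.075,-.235+.19*np.cos(.346),.085+.19*np.sin(.346)+.05]))
print(plan([-.075,-.235+.19*np.cos(.346),.085+.19*np.sin(.346)+.005]))
print(bot.get_obs()["q"])
E
```

```text
t 0.1 S [-298.8  544.6  230.7] F_S [-0.4 -0.1  0. ] open 85.0
tool axes in S
 [[-0.001 -0.001 -1.   ]
 [-0.86   0.51  -0.   ]
 [ 0.51   0.86  -0.001]]
(array([  3.17, -49.9 , -40.26]), np.float64(-30.67))
(array([  7.67, -49.9 , -40.26]), np.float64(-30.67))
[ 6.96716863e+01  5.00782461e+00  1.00386193e+01  9.51008178e+01
 -7.79187480e-04  9.00024732e+01]
```

>>> play_rows(rows=[[[0, -4, -3.2], -5, 0], [[0, -8, -6.4], -10, 0], [[0, -12, -9.6], -15, 0], [[0, -16, -12.8], -20, 0], [[0, -20, -16], -25, 0], [[0, -23, -18.5], -30.7, 0], [[0, -26, -21], -30.7, 0], [[0, -29, -23.5], -30.7, 0], [[0, -32, -26], -30.7, 0], [[0, -35, -28.3], -30.7, 0], [[0, -38, -30.7], -30.7, 0], [[0, -38, -30.7], -30.7, 0]], squeeze=20)

```text
time: 1.1
ee_pos: [0.4416, 0.0931, 0.2311]
tcp_rot: [-177.1, 90.0, -76.8]
wrist_force: [1.0, 1.4, -0.1]
opening: -0.0003
```

Run:
```python
from h import *
st()
print(plan([-.075,-.235+.19*np.cos(.346),.085+.19*np.sin(.346)+.015]))
```

```text
t 1.1 S [-128.1   84.1  231.1] F_S [ 1.2  1.2 -0.1] open -0.3
tool axes in S
 [[ 0.    -0.    -1.   ]
 [-1.     0.001 -0.   ]
 [ 0.001  1.    -0.   ]]
(array([  6.67,  -5.32, -14.03]), np.float64(-0.04))
```

>>> play_rows(rows=[[[0, -1.5, -3.8], 0, 0], [[0, -3, -7.5], 0, 0], [[0, -4.3, -11], 0, 0], [[1, -5.3, -14], 0, 0], [[4, -5.3, -14], 0, 0], [[6.5, -5.3, -14], 0, 0], [[6.5, -5.3, -14], 0, 0], [[6.5, -5.3, -14], 0, 0]])

```text
time: 1.77
ee_pos: [0.5172, -0.0324, 0.1655]
tcp_rot: [76.5, 89.8, 176.8]
wrist_force: [0.6, 1.0, 0.8]
opening: 0.0002
```

Run:
```python
from h import *
st()
```

```text
t 1.77 S [-76.3 -52.9 165.5] F_S [0.8 0.8 0.8] open 0.2
tool axes in S
 [[-0.003  0.001 -1.   ]
 [-1.    -0.     0.003]
 [-0.     1.     0.001]]
```

>>> play_rows(rows=[[[1, 0, 0], 0, 0], [[1.6, 0, 0], 0, 0], [[2.2, 0, 0], 0, 0], [[2.8, 0, 0], 0, 0], [[3.4, 0, 0], 0, 0], [[4, 0, 0], 0, 0], [[4.6, 0, 0], 0, 0], [[5.2, 0, 0], 0, 0], [[5.8, 0, 0], 0, 0], [[6.4, 0, 0], 0, 0], [[7, 0, 0], 0, 0], [[7.4, 0, 0], 0, 0]])

```text
time: 2.77
ee_pos: [0.5179, -0.0322, 0.0913]
tcp_rot: [60.0, 90.0, 160.4]
wrist_force: [-1.0, 3.0, 4.5]
opening: -0.0002
```

Run:
```python
from h import *
st()
```

```text
t 2.77 S [-75.5 -52.9  91.3] F_S [-0.4  3.2  4.5] open -0.2
tool axes in S
 [[-0.001  0.    -1.   ]
 [-1.    -0.001  0.001]
 [-0.001  1.     0.   ]]
```

>>> play_rows(rows=[[[0.2, 0, 0], 0, 0], [[0.4, 0, 0], 0, 0], [[0.6, 0, 0], 0, 0], [[0.7, 0, 0], 0, 0], [[0.7, 0, 0], 0, 0]])

```text
time: 3.18
ee_pos: [0.518, -0.0326, 0.0851]
tcp_rot: [141.8, 90.0, -117.8]
wrist_force: [0.5, 0.5, 0.5]
opening: 0.0003
```

Run:
```python
from h import *
st()
```

```text
t 3.18 S [-75.5 -53.3  85.1] F_S [0.6 0.4 0.5] open 0.3
tool axes in S
 [[-0.    -0.001 -1.   ]
 [-1.    -0.     0.   ]
 [-0.     1.    -0.001]]
```

>>> play_rows(rows=[[[0.1, 0, 0], 0, 0], [[0.2, 0, 0], 0, 0], [[0.3, 0, 0], 0, 0], [[0.3, 0, 0], 0, 0]])

```text
time: 3.52
ee_pos: [0.5181, -0.0326, 0.0849]
tcp_rot: [-120.5, 89.9, -20.2]
wrist_force: [-9.0, 1.2, 23.9]
opening: 0.0003
```

Run:
```python
from h import *
st()
```

```text
t 3.52 S [-75.4 -53.3  84.9] F_S [-8.7  2.8 23.9] open 0.3
tool axes in S
 [[ 0.002 -0.001 -1.   ]
 [-1.    -0.    -0.002]
 [-0.     1.    -0.001]]
```

>>> play_rows(rows=[[[-1, 0, 0], 0, 1], [[-4, 0, 0], 0, 3], [[-8, 1, 0], 0, 4], [[-12, 4, 0], 0, 4], [[-15, 8, 0], 0, 4], [[-15, 11, 0], 0, 4], [[-15, 11, 0], 0, 4], [[-15, 11, 0], 0, 4]])

```text
time: 4.18
ee_pos: [0.4092, -0.0527, 0.2339]
tcp_rot: [-118.1, 89.8, -17.8]
wrist_force: [0.8, -0.2, -1.0]
opening: 0.0399
```

Run:
```python
from h import *
st(); shot("1")
for n,b in (("top",(250,125,390,245)),("side",(215,50,425,285))):
    p,d=load(n,"1");S=toS(cloud(n,d)); hsv=cv2.cvtColor(p,cv2.COLOR_BGR2HSV)
    x0,y0,x1,y1=b; k=min(800/(x1-x0),600/(y1-y0))
    cv2.imwrite(f"pics/{n}1c.png",cv2.resize(p[y0:y1,x0:x1],None,fx=k,fy=k,interpolation=cv2.INTER_CUBIC))
    m=(abs(S[...,0])<.11)&(abs(S[...,0])>.04)&(S[...,1]>-.2)&(S[...,1]<-.05)&(hsv[...,1]>110)&(S[...,2]>.07)&(S[...,2]<.12)
    P=S[m]; A=np.c_[P[:,1],np.ones(len(P))]; print(n,np.linalg.lstsq(A,P[:,2],rcond=None)[0],m.sum())
    k=(abs(S[...,0])<.03)&(S[...,1]<-.03)&(S[...,1]>-.24)&(S[...,2]>.128)&(S[...,2]<.165)&(hsv[...,1]<90)
    print("knob",k.sum(),S[k].mean(0),S[k].min(0),S[k].max(0),np.argwhere(k).mean(0)[::-1])
    b=(abs(S[...,0])<.03)&(S[...,1]<.0)&(S[...,1]>-.24)&(S[...,2]>.09)&(hsv[...,1]<90)
    print("bolt",S[b].min(0),S[b].max(0))
```

```text
t 4.18 S [-186.1  -53.6  233.9] F_S [ 0.8 -0.4 -1. ] open 39.9
tool axes in S
 [[ 0.003 -0.002 -1.   ]
 [-1.     0.001 -0.003]
 [ 0.001  1.    -0.002]]
top [-0.00330881  0.08356925] 2052
knob 35 [-0.00018186 -0.12832707  0.14683869] [-0.00752109 -0.13606892  0.13412031] [ 0.00845159 -0.12124343  0.1529399 ] [329.31428571 180.91428571]
bolt [-0.0227451  -0.17799313  0.09005146] [ 0.02147299 -0.00032321  0.1529399 ]
side [0.00012731 0.08467525] 2792
knob 39 [-0.00054523 -0.13277147  0.1474262 ] [-0.0074536  -0.14005887  0.13003314] [ 0.00802343 -0.1262504   0.15229983] [337.43589744 187.69230769]
bolt [-0.02840003 -0.18120663  0.09012855] [ 1.90895395e-02 -1.45527202e-05  1.52299825e-01]
```

View pics/top1c.png

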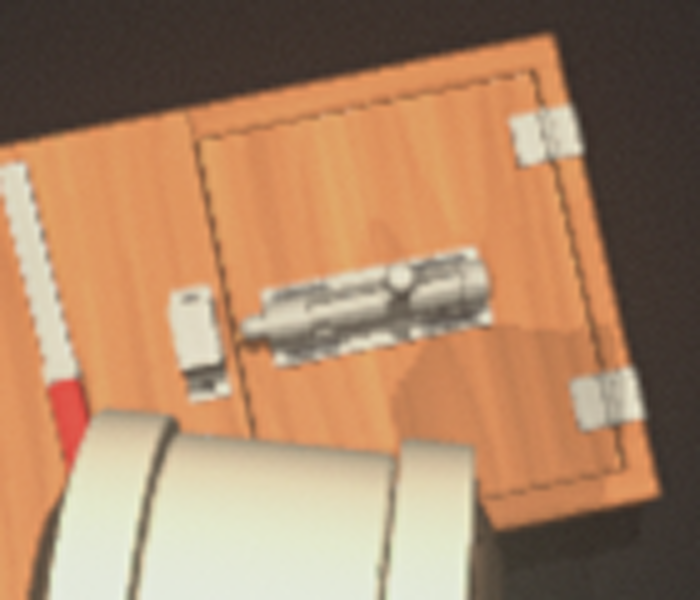

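View pics/side1c.png

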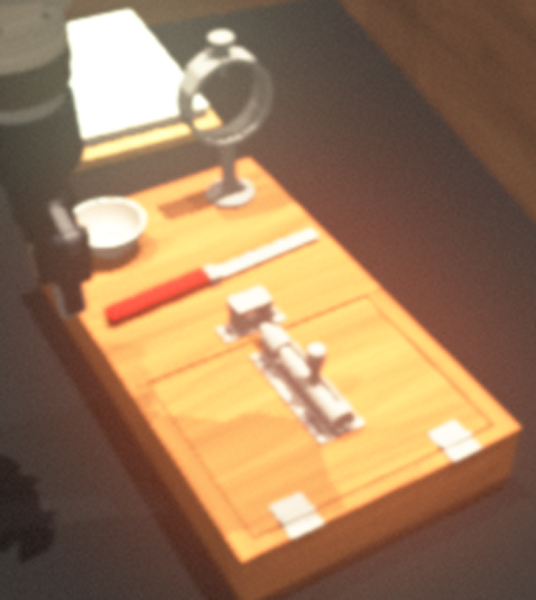

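>>> play_rows(rows=[[[0, -3.5, -1.5], 0, 4], [[0, -7, -3], 0, 4], [[0, -10.5, -4.5], 0, 4], [[0, -14, -6], 0, 4], [[0, -17, -7.2], 0, 4], [[0, -18.6, -7.7], 0, 4], [[0, -18.6, -7.7], 0, 4], [[3, -18.6, -7.7], 0, 4], [[5, -18.6, -7.7], 0, 4], [[5, -18.6, -7.7], 0, 4], [[5, -18.6, -7.7], 0, 4]])

```text
time: 5.2
ee_pos: [0.6061, -0.094, 0.1804]
tcp_rot: [72.4, 89.8, 172.8]
wrist_force: [0.0, -0.3, 0.1]
opening: 0.0401
```

Run:
```python
from h import *
st()
```

```text
t 5.2 S [ 1.000e-01 -1.295e+02  1.804e+02] F_S [-0.  -0.3  0.1] open 40.1
tool axes in S
 [[-0.004  0.001 -1.   ]
 [-1.    -0.001  0.004]
 [-0.001  1.     0.001]]
```

>>> play_rows(rows=[[[2, 0, 0], 0, 4], [[4, 0, 0], 0, 4], [[5.4, 0, 0], 0, 4], [[5.4, 0, 0], 0, 4], [[5.4, 0, 0], 0, 3], [[5.4, 0, 0], 0, 2.4], [[5.4, 0, 0], 0, 2], [[5.4, 0, 0], 0, 1.6], [[5.4, 0, 0], 0, 1.2], [[5.4, 0, 0], 0, 1.2]], squeeze=20)

```text
time: 6.03
ee_pos: [0.6074, -0.0943, 0.1301]
tcp_rot: [-102.3, 89.8, -1.9]
wrist_force: [0.1, 2.1, 5.7]
opening: 0.016
```

Run:
```python
from h import *
st()
```

```text
t 6.03 S [   1.4 -130.1  130.1] F_S [0.5 2.  5.7] open 16.0
tool axes in S
 [[ 0.003 -0.001 -1.   ]
 [-1.    -0.001 -0.003]
 [-0.001  1.    -0.001]]
```

>>> play_rows(rows=[[[-0.3, 0, 0], 0, 1.2], [[-0.3, 0, 0.2], 0, 1.2], [[-0.3, 0, 0.5], 0, 1.2], [[-0.3, 0, 0.9], 0, 1.2], [[-0.3, 0, 1.3], 0, 1.2], [[-0.3, 0, 1.7], 0, 1.2], [[-0.3, 0, 2.1], 0, 1.2], [[-0.3, 0, 2.5], 0, 1.2], [[-0.3, 0, 2.8], 0, 1.2], [[-0.3, 0, 3.1], 0, 1.2], [[-0.3, 0, 3.3], 0, 1.2], [[-0.3, 0, 3.3], 0, 1.2]])

```text
time: 7.03
ee_pos: [0.6004, -0.0613, 0.1308]
tcp_rot: [52.5, 89.9, 152.9]
wrist_force: [0.6, -1.0, -17.5]
opening: 0.0159
```

Run:
```python
from h import *
st()
```

```text
t 7.03 S [  0.4 -96.3 130.8] F_S [  0.4  -1.1 -17.5] open 15.9
tool axes in S
 [[-0.001  0.001 -1.   ]
 [-1.    -0.001  0.001]
 [-0.001  1.     0.001]]
```

>>> play_rows(rows=[[[0.2, 0, 0], 0, 1.2], [[0.2, 0, 0.1], 0, 1.2], [[0.2, 0, 0.3], 0, 1.2], [[0.2, 0, 0.5], 0, 1.2], [[0.2, 0, 0.5], 0, 1.2]])

```text
time: 7.45
ee_pos: [0.6004, -0.0569, 0.1304]
tcp_rot: [-107.8, 89.9, -7.5]
wrist_force: [0.8, -1.5, -1.8]
opening: 0.0158
```

Run:
```python
from h import *
st()
```

```text
t 7.45 S [  1.2 -92.  130.4] F_S [ 0.5 -1.6 -1.8] open 15.8
tool axes in S
 [[ 0.002 -0.001 -1.   ]
 [-1.    -0.001 -0.002]
 [-0.001  1.    -0.001]]
```

>>> play_rows(rows=[[[0, 0, 0.1], 0, 1.2], [[0, 0, 0.2], 0, 1.2], [[0, 0, 0.2], 0, 1.2]])

```text
time: 7.7
ee_pos: [0.6, -0.055, 0.1303]
tcp_rot: [-104.6, 89.9, -4.2]
wrist_force: [1.6, -3.2, 2.3]
opening: 0.0153
```

>>> play_rows(rows=[[[0, 0, 0.1], 0, 1.2], [[0, 0, 0.15], 0, 1.2], [[0, 0, 0.15], 0, 1.2]])

```text
time: 7.95
ee_pos: [0.5997, -0.0535, 0.1302]
tcp_rot: [-103.5, 89.9, -3.1]
wrist_force: [2.1, -3.5, 5.8]
opening: 0.0157
```

>>> play_rows(rows=[[[0, 0, 0.1], 0, 1.2], [[0, 0, 0.15], 0, 1.2], [[0, 0, 0.15], 0, 1.2]])

```text
time: 8.2
ee_pos: [0.5995, -0.052, 0.1302]
tcp_rot: [-103.4, 89.9, -3.0]
wrist_force: [1.5, -3.2, 6.7]
opening: 0.0156
```

Run:
```python
from h import *
st(); shot("2")
for n,b in (("top",(270,150,370,225)),("side",(270,140,390,230))):
    p,d=load(n,"2"); x0,y0,x1,y1=b; k=min(800/(x1-x0),600/(y1-y0))
    cv2.imwrite(f"pics/{n}2c.png",cv2.resize(p[y0:y1,x0:x1],None,fx=k,fy=k,interpolation=cv2.INTER_CUBIC))
```

```text
t 8.2 S [  1.1 -87.  130.2] F_S [ 0.9 -3.4  6.7] open 15.6
tool axes in S
 [[ 0.002 -0.    -1.   ]
 [-1.    -0.001 -0.002]
 [-0.001  1.    -0.   ]]
```

View pics/side2c.png

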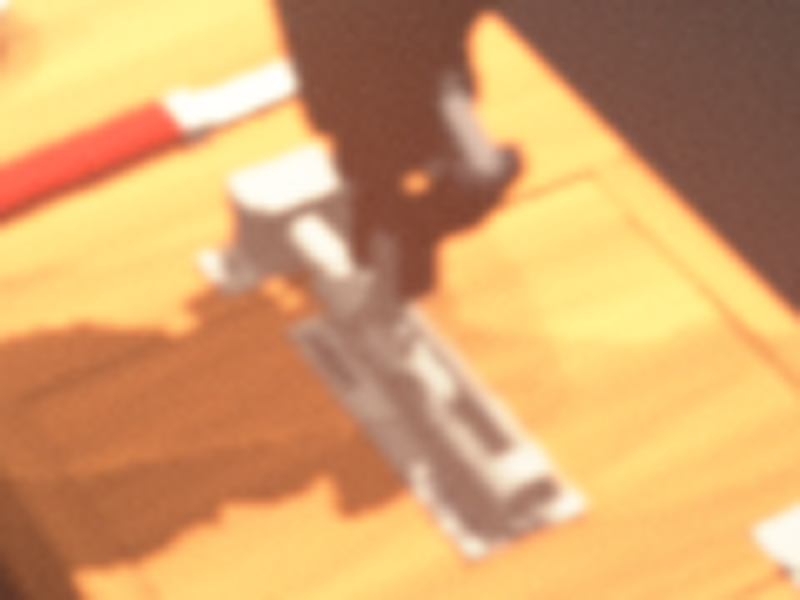

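>>> play_rows(rows=[[[-0.07, 0, 0.1], 0, 1.2], [[-0.07, 0, 0.15], 0, 1.2], [[-0.07, 0, 0.15], 0, 1.2]])

```text
time: 8.55
ee_pos: [0.5989, -0.0505, 0.1303]
tcp_rot: [-95.0, 90.0, 5.4]
wrist_force: [1.4, -1.7, 3.5]
opening: 0.0157
```

>>> play_rows(rows=[[[0, 0, 0.1], 0, 1.2], [[0, 0, 0.15], 0, 1.2], [[0, 0, 0.15], 0, 1.2]])

```text
time: 8.8
ee_pos: [0.5986, -0.049, 0.1303]
tcp_rot: [-97.5, 90.0, 2.8]
wrist_force: [1.7, -2.3, 4.7]
opening: 0.0157
```

>>> play_rows(rows=[[[0, 0, 0.1], 0, 1.2], [[0, 0, 0.15], 0, 1.2], [[0, 0, 0.15], 0, 1.2]])

```text
time: 9.05
ee_pos: [0.5983, -0.0475, 0.1302]
tcp_rot: [-92.9, 90.0, 7.5]
wrist_force: [1.0, -3.3, 5.3]
opening: 0.0157
```

>>> play_rows(rows=[[[-0.05, 0, 0.1], 0, 1.2], [[-0.05, 0, 0.15], 0, 1.2], [[-0.05, 0, 0.15], 0, 1.2]])

```text
time: 9.3
ee_pos: [0.5978, -0.0461, 0.1303]
tcp_rot: [97.0, 90.0, -162.6]
wrist_force: [2.1, -3.0, 2.2]
opening: 0.0156
```

>>> play_rows(rows=[[[0, 0, 0.1], 0, 1.2], [[0, 0, 0.15], 0, 1.2], [[0, 0, 0.15], 0, 1.2]])

```text
time: 9.55
ee_pos: [0.5978, -0.0458, 0.1303]
tcp_rot: [173.9, 89.9, -85.8]
wrist_force: [3.7, -8.8, 1.7]
opening: 0.0156
```

>>> play_rows(rows=[[[0, 0, 0.04], 0, 1.2], [[0, 0, 0.04], 0, 1.2]])

```text
time: 9.72
ee_pos: [0.5977, -0.0457, 0.1303]
tcp_rot: [175.3, 89.8, -84.3]
wrist_force: [3.4, -10.3, 1.2]
opening: 0.016
```

Run:
```python
from h import *
st()
```

```text
t 9.72 S [  0.6 -80.5 130.3] F_S [  1.5 -10.8   1.2] open 16.0
tool axes in S
 [[-0.    -0.003 -1.   ]
 [-1.     0.001  0.   ]
 [ 0.001  1.    -0.003]]
```

>>> play_rows(rows=[[[0, 0, -0.1], 0, 1.2], [[0, 0.2, -0.1], 0, 1.2], [[0.03, 0.45, -0.1], 0, 1.2], [[0.07, 0.7, -0.1], 0, 1.2], [[0.07, 0.7, -0.1], 0, 1.2]])

```text
time: 10.13
ee_pos: [0.5913, -0.047, 0.1299]
tcp_rot: [-130.6, 89.9, -30.3]
wrist_force: [4.9, -5.9, 1.6]
opening: 0.0157
```

Run:
```python
from h import *
st()
```

```text
t 10.13 S [ -6.  -80.6 129.9] F_S [ 3.8 -6.6  1.6] open 15.7
tool axes in S
 [[ 0.001 -0.001 -1.   ]
 [-1.    -0.    -0.001]
 [-0.     1.    -0.001]]
```

>>> play_rows(rows=[[[0, 0, -0.06], 0, 1.2], [[0.01, 0.05, -0.06], 0, 1.2], [[0.03, 0.12, -0.06], 0, 1.2], [[0.03, 0.12, -0.06], 0, 1.2]])

```text
time: 10.47
ee_pos: [0.5904, -0.0473, 0.1297]
tcp_rot: [-97.3, 89.9, 3.1]
wrist_force: [5.2, -3.7, 3.3]
opening: 0.0155
```

Run:
```python
from h import *
st()
```

```text
t 10.47 S [ -6.9 -80.8 129.7] F_S [ 4.4 -4.6  3.3] open 15.5
tool axes in S
 [[ 0.002 -0.    -1.   ]
 [-1.    -0.001 -0.002]
 [-0.001  1.    -0.   ]]
```

>>> play_rows(rows=[[[0.0, 0.05, -0.02], 0, 1.2], [[0.02, 0.1, -0.03], 0, 1.2], [[0.02, 0.1, -0.03], 0, 1.2]])

```text
time: 10.72
ee_pos: [0.5895, -0.0475, 0.1295]
tcp_rot: [-78.7, 89.9, 21.7]
wrist_force: [4.3, -1.2, 2.4]
opening: 0.0157
```

Run:
```python
from h import *
st()
```

```text
t 10.72 S [ -7.9 -80.8 129.5] F_S [ 4.1 -1.9  2.4] open 15.7
tool axes in S
 [[ 0.002  0.    -1.   ]
 [-1.    -0.001 -0.002]
 [-0.001  1.     0.   ]]
```

>>> play_rows(rows=[[[0.01, 0.05, 0], 0, 1.2], [[0.03, 0.1, 0], 0, 1.2], [[0.05, 0.15, 0], 0, 1.2], [[0.05, 0.15, 0], 0, 1.2]])

```text
time: 11.05
ee_pos: [0.588, -0.0478, 0.1292]
tcp_rot: [-82.0, 89.9, 18.4]
wrist_force: [4.2, -2.3, 3.3]
opening: 0.0158
```

Run:
```python
from h import *
st()
```

```text
t 11.05 S [ -9.4 -80.8 129.2] F_S [ 3.7 -3.   3.3] open 15.8
tool axes in S
 [[ 0.002  0.    -1.   ]
 [-1.    -0.001 -0.002]
 [-0.001  1.     0.   ]]
```

>>> play_rows(rows=[[[0.05, 0.15, 0], 0, 1.2], [[0.1, 0.3, 0], 0, 1.2], [[0.16, 0.45, 0], 0, 1.2], [[0.16, 0.45, 0], 0, 1.2]])

```text
time: 11.38
ee_pos: [0.5833, -0.0487, 0.1277]
tcp_rot: [-82.5, 89.9, 17.9]
wrist_force: [5.0, -1.7, 5.0]
opening: 0.0158
```

Run:
```python
from h import *
st()
```

```text
t 11.38 S [-14.2 -80.9 127.7] F_S [ 4.6 -2.5  5. ] open 15.8
tool axes in S
 [[ 0.001  0.    -1.   ]
 [-1.    -0.001 -0.001]
 [-0.001  1.     0.   ]]
```

>>> play_rows(rows=[[[0.13, 0.25, 0], 0, 1.2], [[0.27, 0.49, 0], 0, 1.2], [[0.42, 0.72, 0], 0, 1.2], [[0.58, 0.94, 0], 0, 1.2], [[0.58, 0.94, 0], 0, 1.2]])

```text
time: 11.8
ee_pos: [0.5734, -0.0505, 0.1217]
tcp_rot: [-34.4, 90.0, 66.0]
wrist_force: [0.9, -1.5, 5.3]
opening: 0.0154
```

Run:
```python
from h import *
st()
```

```text
t 11.8 S [-24.2 -80.8 121.7] F_S [ 0.6 -1.7  5.3] open 15.4
tool axes in S
 [[ 0.     0.    -1.   ]
 [-1.    -0.001 -0.   ]
 [-0.001  1.     0.   ]]
```

>>> play_rows(rows=[[[0.19, 0.2, 0], 0, 1.2], [[0.4, 0.39, 0], 0, 1.2], [[0.61, 0.57, 0], 0, 1.2], [[0.83, 0.73, 0], 0, 1.2], [[0.83, 0.73, 0], 0, 1.2]])

```text
time: 12.22
ee_pos: [0.5657, -0.0519, 0.1132]
tcp_rot: [77.0, 89.9, 177.4]
wrist_force: [-1.8, -3.1, 5.6]
opening: 0.0159
```

Run:
```python
from h import *
st()
```

```text
t 12.22 S [-32.  -80.9 113.2] F_S [-2.3 -2.8  5.6] open 15.9
tool axes in S
 [[-0.001  0.    -1.   ]
 [-1.    -0.     0.001]
 [-0.     1.     0.   ]]
```

>>> play_rows(rows=[[[0.2, 0.12, 0], 0, 1.2], [[0.42, 0.23, 0], 0, 1.2], [[0.63, 0.32, 0], 0, 1.2], [[0.83, 0.4, 0], 0, 1.2], [[0.83, 0.4, 0], 0, 1.2]])

```text
time: 12.63
ee_pos: [0.5615, -0.0527, 0.1045]
tcp_rot: [81.2, 89.9, -178.4]
wrist_force: [-2.6, -2.9, 4.8]
opening: 0.0159
```

Run:
```python
from h import *
st()
```

```text
t 12.63 S [-36.3 -80.9 104.5] F_S [-3.1 -2.4  4.8] open 15.9
tool axes in S
 [[-0.002  0.    -1.   ]
 [-1.    -0.     0.002]
 [-0.     1.     0.   ]]
```

>>> play_rows(rows=[[[0.1, 0.02, 0], 0, 1.2], [[0.2, 0.03, 0], 0, 1.2], [[0.2, 0.03, 0], 0, 1.2]])

```text
time: 12.88
ee_pos: [0.5609, -0.0528, 0.1026]
tcp_rot: [82.9, 89.8, -176.7]
wrist_force: [-5.0, -3.7, 7.4]
opening: 0.0156
```

Run:
```python
from h import *
st()
```

```text
t 12.88 S [-36.9 -80.8 102.6] F_S [-5.5 -2.7  7.4] open 15.6
tool axes in S
 [[-0.003  0.    -1.   ]
 [-1.    -0.     0.003]
 [-0.     1.     0.   ]]
```

>>> play_rows(rows=[[[0.05, -0.05, 0], 0, 1.2], [[0.1, -0.05, 0], 0, 1.2], [[0.1, -0.05, 0], 0, 1.2]])

```text
time: 13.13
ee_pos: [0.5608, -0.0528, 0.1015]
tcp_rot: [85.1, 89.8, -174.5]
wrist_force: [-8.0, -4.3, 7.4]
opening: 0.0157
```

Run:
```python
from h import *
st()
```

```text
t 13.13 S [-37.  -80.9 101.5] F_S [-8.6 -2.8  7.4] open 15.7
tool axes in S
 [[-0.004  0.    -1.   ]
 [-1.    -0.     0.004]
 [-0.     1.     0.   ]]
```

>>> play_rows(rows=[[[0, 0, 0], 0, 2], [[0, 0, 0], 0, 3], [[0, 0, 0], 0, 4], [[0, 0, 0], 0, 4], [[-2, 0, 0], 0, 4], [[-5, 0, 0], 0, 4], [[-9, 0, 0], 0, 4], [[-12, 3, 0], 0, 4], [[-12, 7, 0], 0, 4], [[-12, 11, 0], 0, 4], [[-12, 14, 0], 0, 4], [[-12, 14, 0], 0, 4]])

```text
time: 14.13
ee_pos: [0.4211, -0.0782, 0.2229]
tcp_rot: [-128.4, 90.0, -28.1]
wrist_force: [-0.6, 0.4, -0.1]
opening: 0.0398
```

Run:
```python
from h import *
st(); shot("3")
for n,b in (("top",(250,125,390,245)),("side",(270,140,390,230))):
    p,d=load(n,"3");S=toS(cloud(n,d)); hsv=cv2.cvtColor(p,cv2.COLOR_BGR2HSV)
    x0,y0,x1,y1=b; k=min(800/(x1-x0),600/(y1-y0))
    cv2.imwrite(f"pics/{n}3c.png",cv2.resize(p[y0:y1,x0:x1],None,fx=k,fy=k,interpolation=cv2.INTER_CUBIC))
    g=(S[...,0]<-.024)&(S[...,0]>-.06)&(abs(S[...,1]+.08)<.04)&(S[...,2]>.096)&(S[...,2]<.16)&(hsv[...,1]<110)
    print(n,g.sum(),S[g].mean(0) if g.any() else 0,S[g].min(0),S[g].max(0))
    g=(abs(S[...,0])<.03)&(S[...,1]<-.03)&(S[...,1]>-.24)&(S[...,2]>.122)&(S[...,2]<.165); print("upright left:",g.sum())
    m=(abs(S[...,0])<.11)&(abs(S[...,0])>.06)&(S[...,1]>-.2)&(S[...,1]<-.05)&(hsv[...,1]>110)&(S[...,2]>.07)&(S[...,2]<.12)
    P=S[m]; print(np.linalg.lstsq(np.c_[P[:,1],np.ones(len(P))],P[:,2],rcond=None)[0])
```

```text
t 14.13 S [-179.   -80.7  222.9] F_S [-0.5  0.5 -0.1] open 39.8
tool axes in S
 [[ 0. -0. -1.]
 [-1.  0. -0.]
 [ 0.  1. -0.]]
top 40 [-0.03585021 -0.08057571  0.11914078] [-0.04623154 -0.0879656   0.1135244 ] [-0.02469872 -0.07260044  0.12766411]
upright left: 0
[-0.00030634  0.08404593]
side 52 [-0.03511382 -0.08537488  0.11844208] [-0.0448371  -0.09128939  0.10838545] [-0.02546448 -0.07536101  0.12398456]
upright left: 0
[2.52069845e-05 8.46945439e-02]
```

View pics/side3c.png

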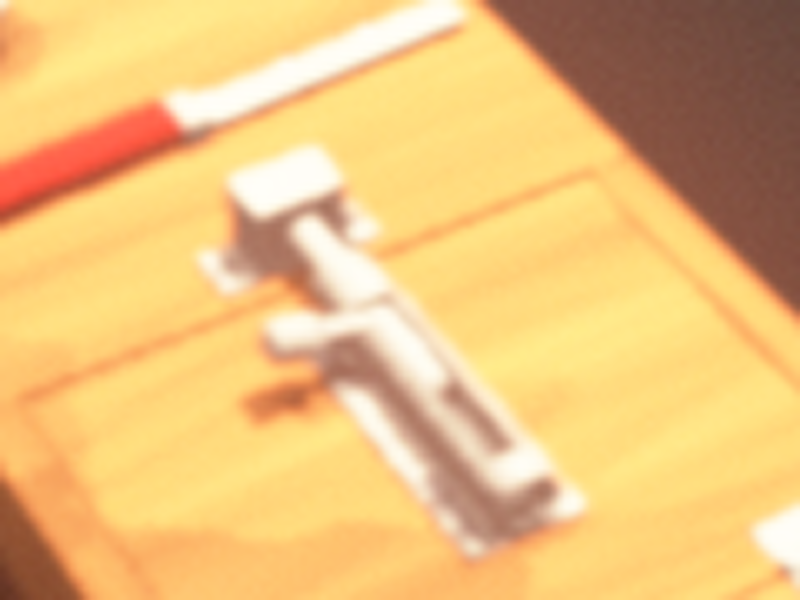

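View pics/top3c.png

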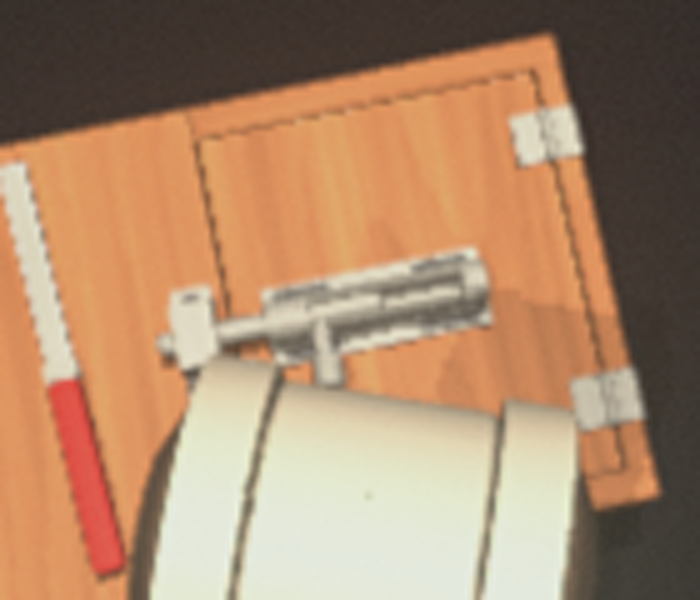

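Run:
```python
from h import *
for n in("top","side"):
    p,d=load(n,"3");S=toS(cloud(n,d)); hsv=cv2.cvtColor(p,cv2.COLOR_BGR2HSV)
    g=(S[...,0]<-.026)&(S[...,0]>-.06)&(abs(S[...,1]+.082)<.012)&(S[...,2]>.1)&(S[...,2]<.16)&(hsv[...,1]<110)
    P=S[g]
    for lo in np.arange(-.050,-.024,.004):
        k=(P[:,0]>=lo)&(P[:,0]<lo+.004)
        if k.any(): print(n,round(lo+.002,3),k.sum(),"ztop",np.sort(P[k,2])[-3:].round(4))
    # things left alone
    p0,d0=load(n,"0"); diff=cv2.absdiff(p,p0).max(2)
    for nm,s in (("knife",[0,.07,.09]),("dish",[-.07,.17,.11])):
        u,v=proj(n,toW(s))[0].astype(int); print(nm,u,v,diff[v-6:v+7,u-6:u+7].mean())
```

```text
top -0.048 1 ztop [0.1181]
top -0.044 7 ztop [0.1211 0.1215 0.1219]
top -0.04 8 ztop [0.1225 0.1235 0.1277]
top -0.036 8 ztop [0.121  0.1213 0.1231]
top -0.032 7 ztop [0.1208 0.1217 0.1233]
top -0.028 6 ztop [0.1175 0.1181 0.1186]
knife 261 198 1.8875739644970415
dish 230 229 1.0414201183431953
side -0.044 10 ztop [0.1214 0.1233 0.124 ]
side -0.04 8 ztop [0.1224 0.1224 0.1234]
side -0.036 10 ztop [0.1217 0.1224 0.1227]
side -0.032 12 ztop [0.1201 0.1206 0.1214]
side -0.028 9 ztop [0.118  0.1192 0.1198]
knife 297 157 5.8579881656804735
dish 256 139 52.289940828402365
```

View pics/side3.png

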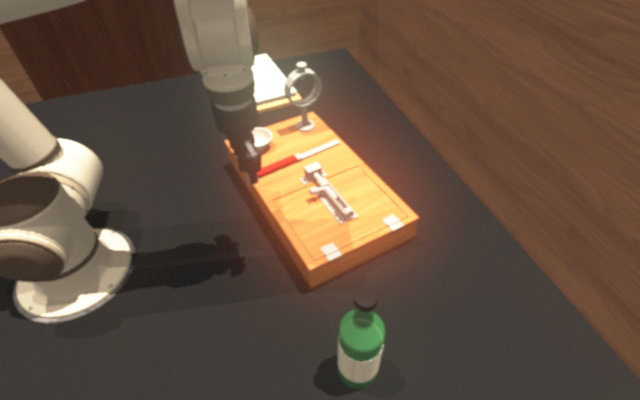

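Run:
```python
from workcell import bot
print(bot.job_done(), bot.get_obs()["time"])
```

```text
the job is handed in; nothing more can be done
the job is handed in; nothing more can be done
```

The job is handed in: lid shut, bolt thrown to its stop, handle swung down into the notch, gripper released and clear. No verdict was reported back.

- **Lid:** I pressed it from 0.346 rad down flush. It met firm resistance at 84.9 mm, and in both camera views afterwards its slope was within about 0.003.
- **Bolt:** I gripped the knob at 20 N and slid it in small steps. It met a solid stop about 49.5 mm from where it started. I pushed no harder than about 11 N there, then eased off. The last top view shows the bolt's end beyond the keep.
- **Handle:** It swung down with wrist forces of up to about 11 N in total. The knob's top now sits at about 121.5 mm, which fits about 1.3 rad of turn.
- **Time and release:** It took about 14 s. After letting go, the wrist force read about zero and the gripper stood well clear of the bolt.

Some checks were less clean:
- **Bolt travel:** The cameras gave about 47.5 mm of knob travel, against 49.5 mm by the arm. The bolt's starting throw was not measured, so its position beyond 48 mm rests on having met the stop and the handle dropping into the notch.
- **Upward pull:** While sliding, I pulled up on the knob with about 17 N for a moment before correcting it.
- **Turning force:** The wrist felt about 4 N sideways as the handle began to turn, against the 1 N expected. I took this as drag from the pads and carried on because the knob kept moving.
- **Surroundings:** From above, the knife and dish are unchanged. In the side view the arm hides part of the dish. I checked the bottle only by eye, in the side view, and it looks unmoved.

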